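# Clamp an adapter in a spring-bail jig

## Robot

A 6-joint arm with a two-finger parallel gripper is mounted at the origin on a cart in front of the work surface, level with it; the furniture and walls round the work are solid. World frame = base frame: x ahead of the robot, y to its left, z up, the work surface at z = 0. Lengths are in m, angles in rad, forces in N, time in s.
With the tool pointing down it reaches from about 0.325 to 0.775 m from the base axis. Payload 5.5 kg.
Tool frame: the origin (TCP) lies between the finger pads; the fingertips stand 19 mm ahead of it and the grasp point (between the pads) is the TCP; z points along the fingers, y is the line along which they close (so a half turn about z gives the same grasp; the last joint's range is limited). The gripper opens to 85 mm and grips with 20 to 120 N. Pads are 22 mm wide; open, the fingers measure 114 mm over their backs; the gripper's body (76 mm by 85 mm) begins 54 mm behind the grasp point. The pads swing forward as they close: fully open they stand 13 mm farther back than shut.
Start: joints at [-1.351, 0.091, 1.231, -0, 1.82, -0.057], TCP at [0.164, -0.577, 0.25] pointing down, gripper open.
Joint ranges: [-2.87, 2.87], [-0.86, 2.18], [0.17, 2.46], [-1.51, 4.65], [0.06, 2.69], [-2.65, 2.65]. Speed limits (rad/s): [2.57, 2.57, 3.01, 3.14, 3.14, 3.14].

## Interface

Orientations are given as a unit quaternion [w, x, y, z].
In Python, from station import manip, eyes gives the robot as it stands. The module is installed in compiled form; this text tells all that it offers.
- The arm moves only by the tool drive_tool, never from a script. Its argument "deltas" is a list of rows, each an object of numbers: "x", "y", "z": the shift along the tool's x, y, z in cm; "ax", "ay", "az": the turn, a rotation vector about the tool's x, y, z in degrees; "gripper": the finger opening in cm, from 0 to 8.54. A call has 1 to 5 rows; each row shifts and turns the commanded pose from where the row before left it, along the tool's axes as they then stand; what a row does not reach is not made up. A row lasts 1/12 s, in which the tool goes at most 41.7 mm and 7.16 degrees, less where a joint would pass 70% of its speed; a pose out of reach is approached as far as the arm can. A call with a gripper value outside its range is refused whole. The fingers move at their own pace and stop on an object; "newtons" is the grip in N (left out, the last holds). Time passes only in rows, so rows that do not move let the fingers close. It gives the time, the measured TCP pose, the force, the opening and the grip force at its end, in the units of the state.
- manip.state(): the state, without advancing time (a new reading comes with each control period).
- eyes.capture(name): name is "scene" or "top" or "wrist"; returns a dict with "pixels" (400x640x3 uint8, red, green, blue), "fov_y" (degrees; the focal length in pixels is half the picture's height over the tangent of half this angle, whatever the lens; pixels are square), "cx", "cy" (the principal point, pixels), "xyz" and "rotation" of the camera in the world; the wrist camera has in their place "T_tool_cam" (4x4, takes a point from camera to tool coordinates, whose origin is the TCP and whose axes are the flange's). Camera axes: x right, y down, z forward; pixel columns grow to the right and rows downward; lengths in m; the calibration is good to about 2 mm. A picture is of the moment at which its call begins: read the wrist's pose just before it. There is no depth.
- manip.close_job(): hands the job in; it is judged then, once.
The state is a dict: "clock": time; "qpos": joint angles; "joint_vel": joint speeds; "effort": joint torques, N m; "eef_pos": TCP position; "ee_rot": TCP orientation; "contact_force": force on the tool from outside, world axes, zero at the start; "moment": the same for the moment, N m; "gripper_width": finger opening in m; "grasp_force": force on a finger pad.
Only numpy, scipy, OpenCV 4.12 (cv2) and the standard library are available. Lean on these libraries where they do the work, as an engineer would, in place of code of your own. Each camera call takes 0.05 s, during which the arm holds its last target. There are 200 camera calls.

## Task

Clamp the black power adapter in the spring-bail jig: swing the orange-gripped bail up and back, gently, until its catch holds it open on its own - feel for it, and do not force the bail hard against its rubber stop. Then lay the adapter flat in the blue-cornered nest, let go of it, and press the red paddle down to trip the catch so that the bail snaps onto the adapter and holds it. Leave the mug, the jar and the tape roll where they are.

Things in the scene. Friction and masses are not known exactly. Their poses are not given: they have to be found in the camera images.
- jig: Grey jig fixed to the bench, base 14 mm thick. Origin at bench level under the centre of the nest; x points from the nest to the bail's hinge, y along the bail's bar, z up. The base spans x -50..150, y -80..108 mm. Nothing on it is taller than 85 mm except the raised bail (bar up to 162 mm above the bench, about over the hinge).
- nest (a point): Centre of the nest's floor, 14 mm above the bench. The adapter lies flat in it, its length along jig y, either way round, with 4 mm play all round between blue stops 10 mm high: one at each end, and on each long side two small blocks 38 to 52 mm from the middle, which leaves the middle free for fingers. At rest the bail lies over the nest.
- bail_grip (a point): Centre of the bail's bar, moving with the bail: an orange sleeve 12 mm in diameter, 52 mm long, on a bar parallel to jig y between two steel side arms 64 mm apart inside. At rest it is 41 mm above the bench (27 mm above the base). The sleeve turns freely on the bar, so fingers can pinch it from above on its -x and +x sides and stay pointing down.
- bail_hinge (a point): Centre of the bail's hinge axis (parallel to jig y), 56 mm above the bench, at jig x = 100 mm. The bar circles it at 100 mm.
- bail (a joint): Angle of the bail, rad: 0 at rest (bar 15 mm below the hinge, over the nest), growing as the bar swings up and back; 1.72 is upright. A spring pulls it to 0: 4.5 N at the bar at rest, 11 N cocked. Raised far enough it is caught and stays at an angle that differs each time, 1.4 to 2.25 rad; a rubber stop ends the travel 0.1 to 0.2 rad later. Holding the adapter down it reads about 0.09.
- buffer: Rubber stop post, 50 mm tall, on the base beside the hinge, that a nose of the bail's brass cam meets at the end of the bail's travel. Origin: middle of its foot. Pulling the bail's bar about 16 N beyond the spring's pull against this stop is too hard (60 N at the stop).
- trigger_pad (a point): Centre of the top of the red paddle (36 x 36 mm, level, 55 mm above the bench), which moves with the trigger; it is free of other things all round and the bail does not pass over it.
- trigger (a joint): Angle of the trigger in rad: 0 as the spring holds it, up to 0.3 with the paddle fully down (24 mm lower). With the bail cocked, pressing takes up to 11 N; the catch lets go between 0.05 and 0.2 rad. It moves a little by itself when the bail passes the catch.
- brick_center (a point): Centre of the loose black power adapter, a plain block 50 x 115 x 30 mm (x, y, z), 0.17 to 0.33 kg, lying flat on the bench at the start; x is the narrow side (grasp across it), y its length, z up; the centre is 15 mm above its underside.
- mug: Orange mug, 101 mm tall, loose; origin at the centre of its foot. To be left alone.
- jar: Blue jar with a black lid, 61 mm in diameter, 98 mm tall, loose; origin at the centre of its foot. To be left alone.
- tape: Yellow roll of tape, 104 mm in diameter, 22 mm high, loose, lying flat; origin at the centre of its underside. To be left alone.
Things that resemble listed ones, but are neither listed nor needed, are in the scene too. What is shaped like the part that bears brick_center but brown is not meant.

How it is judged:
By the outcome, as a careful person would: the job done as asked, in the order asked, and still so for the second after the job is handed in, with the robot touching nothing.
It also fails if it takes over 72 s, if anything falls off the work surface, if the arm or the gripper's body presses on something with over 40 N, if the wrist force passes 120 N, or if a joint passes its speed limit or range.

## Working session

There is one attempt and no reset: what is moved stays moved. The work goes in short steps, Python scripts to look and compute and a tool call to move; the robot and the scene stay as the last step left them, time stands still between calls to the robot, and variables do not carry over. Pictures are saved under pics/ and viewed, at most 10 in all, crops included, and the job is handed in when it is done.

Besides the shell and the picture viewer there is one more tool, called after "Emit:" as name(argument=value, ...) on one line, values as JSON. drive_tool: Moves the arm, as the interface text tells. Its arguments: {"type":"object","properties":{"deltas":{"type":"array"},"newtons":{"type":"number"}},"required":["deltas"]}

```bash
mkdir -p pics; python3 - <<'E'
from station import manip, eyes
import cv2,pickle
s=manip.state();print(s)
d={}
for n in("top","scene"):
    c=eyes.capture(n);d[n]=c
    cv2.imwrite(f"pics/{n}0.png",c["pixels"][:,:,::-1]);print({k:v for k,v in c.items() if k!="pixels"})
pickle.dump(d,open("c0.pkl","wb"))
E
```

```text
{'clock': 0.0, 'qpos': array([-1.35071082e+00,  9.18797812e-02,  1.23193127e+00,  1.72722891e-05,
        1.81981180e+00, -5.66936543e-02]), 'joint_vel': array([-7.89219250e-04, -3.94184510e-05, -1.26482116e-03,  3.83956060e-04,
        5.49380085e-04, -1.98189320e-04]), 'effort': array([ 1.17873798e-03, -4.58729982e+01, -4.18025422e+01,  1.68564684e-04,
        1.16641202e-02, -6.44414186e-06]), 'eef_pos': array([ 0.16390557, -0.57690812,  0.24911269]), 'ee_rot': array([-1.01239327e-03,  9.90438632e-01,  1.37950298e-01, -7.44929619e-05]), 'contact_force': array([0.20752752, 0.14716386, 0.57919867]), 'moment': array([-0.01195834, -0.00329164,  0.03435309]), 'grasp_force': 0.0, 'gripper_width': 0.08527382244718647}
{'fov_y': 57.29564509242384, 'cx': 315.3330263007774, 'cy': 203.26382551812517, 'xyz': array([ 0.39336119, -0.2667161 ,  1.06330097]), 'rotation': array([ 0.07218715, -0.7030666 ,  0.70531961, -0.05486915])}
{'fov_y': 48.19722470555347, 'cx': 322.5563082306583, 'cy': 190.02877613135712, 'xyz': array([-0.45644622, -0.98006282,  0.7984687 ]), 'rotation': array([-0.43725452,  0.77448573, -0.3940114 ,  0.23180889])}
```

View pics/top0.png

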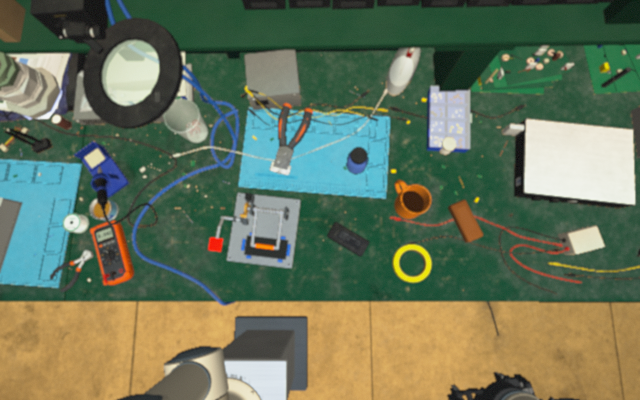

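View pics/scene0.png

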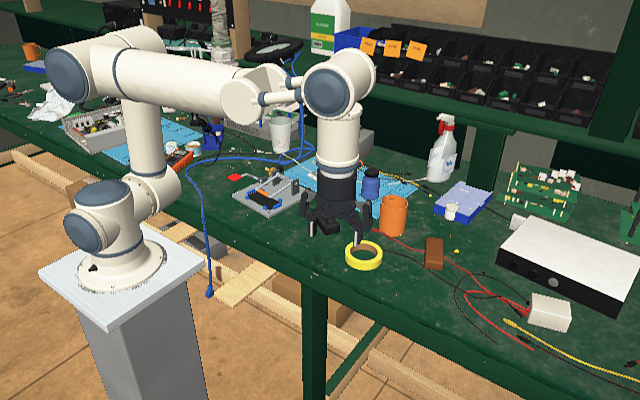

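The top view shows the jig at about (262,230), with the nest side towards the robot and the red paddle at (215,244). The black adapter is at (348,237), the brown decoy at (466,221), the mug at (411,200), the jar at (357,160) and the tape at (412,263). The arm is clear of the jig.

```bash
cat > h.py <<'E'
import numpy as np, cv2
from scipy.spatial.transform import Rotation as R
from station import manip, eyes
def quat(q): return R.from_quat([q[1],q[2],q[3],q[0]])
def cap(name):
    s=manip.state(); c=eyes.capture(name)
    if name=="wrist":
        T=np.array(c["T_tool_cam"]); r=quat(s["ee_rot"])
        c["R"]=r.as_matrix()@T[:3,:3]; c["o"]=s["eef_pos"]+r.apply(T[:3,3])
    else: c["R"]=quat(c["rotation"]).as_matrix() ; c["o"]=np.array(c["xyz"])
    return c
def ray(c,p):
    f=200/np.tan(np.radians(c["fov_y"])/2)
    d=np.stack([(np.asarray(p,float)[...,0]-c["cx"])/f,(np.asarray(p,float)[...,1]-c["cy"])/f,np.ones(np.shape(p)[:-1])],-1)
    return d@c["R"].T
def onz(c,p,z):
    d=ray(c,p); return c["o"]+d*((z-c["o"][2])/d[...,2])[...,None]
def proj(c,P):
    f=200/np.tan(np.radians(c["fov_y"])/2)
    q=(np.asarray(P)-c["o"])@c["R"]; return np.stack([q[...,0]/q[...,2]*f+c["cx"],q[...,1]/q[...,2]*f+c["cy"]],-1)
def blobs(c,lo,hi,roi=None,mn=15):
    hsv=cv2.cvtColor(c["pixels"],cv2.COLOR_RGB2HSV); m=cv2.inRange(hsv,np.array(lo),np.array(hi))
    if roi: k=np.zeros_like(m); x0,y0,x1,y1=roi; k[y0:y1,x0:x1]=1; m=m*k
    cs,_=cv2.findContours(m,cv2.RETR_EXTERNAL,cv2.CHAIN_APPROX_NONE)
    return [(cv2.contourArea(k),cv2.minAreaRect(k),k) for k in sorted(cs,key=cv2.contourArea,reverse=True) if cv2.contourArea(k)>=mn]
E
python3 - <<'E'
from h import *; import pickle
c=pickle.load(open("c0.pkl","rb"))["top"]; c["R"]=quat(c["rotation"]).as_matrix(); c["o"]=c["xyz"]
print(c["R"].round(3))
def show(n,lo,hi,roi,z,k=3,mn=10):
    for a,r,_ in blobs(c,lo,hi,roi,mn)[:k]:
        b=cv2.boxPoints(r); w=onz(c,b,z); e=w[1:]-w[:-1]
        i=np.argmax(np.linalg.norm(e[:2],axis=1)); L=np.linalg.norm(e[:2],axis=1)*1000
        print(n,a,np.round(r[0]),onz(c,np.array(r[0]),z).round(4),"len",L.round(),"ang",np.degrees(np.arctan2(e[i][1],e[i][0])).round(1))
show("red",(0,150,120),(6,255,255),(200,225,230,260),.055)
show("orange",(7,140,120),(20,255,255),(235,190,300,270),.041)
show("blue",(105,120,60),(125,255,255),(220,190,300,275),.024,6)
show("base",(0,0,85),(180,40,200),(220,185,305,275),.014,2)
show("adapter",(0,0,0),(180,255,45),(320,210,375,265),.030,3)
x=c["pixels"][180:290,190:400][:,:,::-1]
cv2.imwrite("pics/crop.png",cv2.resize(x,None,fx=3.8,fy=3.8,interpolation=cv2.INTER_CUBIC))
E
```

```text
[[-0.001 -0.984  0.179]
 [-1.     0.005  0.024]
 [-0.025 -0.179 -0.984]]
red 168.0 [215. 244.] [0.4639 0.0354 0.055 ] len [39. 39.] ang -90.2
orange 82.0 [264. 246.] [ 0.4582 -0.0991  0.041 ] len [16. 51.] ang -97.2
orange 19.0 [245. 210.] [ 0.5596 -0.0417  0.041 ] len [39. 12.] ang -20.0
blue 23.5 [288. 250.] [ 0.4501 -0.1624  0.024 ] len [31.  9.] ang 0.8
blue 22.5 [243. 244.] [ 0.4658 -0.0358  0.024 ] len [29.  9.] ang -6.2
base 4318.0 [258. 229.] [ 0.5086 -0.0752  0.014 ] len [204. 230.] ang -96.9
```

View pics/crop.png

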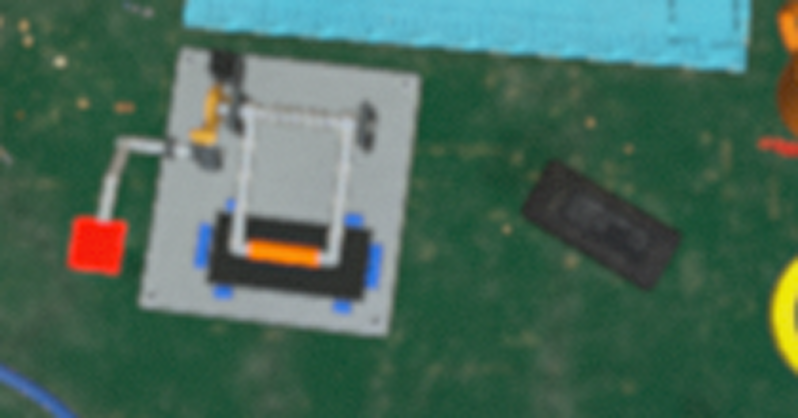

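The crop shows the empty dark nest with the orange grip across it, at about (285,252) in the crop. The hinge is towards the top and the paddle is at (98,245). The adapter is a rotated black rectangle with corners near (555,158), (680,235), (652,292) and (523,208).

```bash
cat >> h.py <<'E'
def plan(pos,yaw=None,per=4.0,s=None):
    """yaw: world angle (deg, mod 180) of tool y. prints equal rows for straight world motion."""
    s=s or manip.state(); r=quat(s["ee_rot"]); p=np.array(s["eef_pos"]); y=r.as_matrix()[:,1]
    cur=np.degrees(np.arctan2(y[1],y[0])); d=0 if yaw is None else (yaw-cur+90)%180-90
    D=(np.array(pos)-p)*100; n=int(max(np.ceil(np.linalg.norm(D)/per),np.ceil(abs(d)/6.8),1))
    az=-d/n; print("n",n,"turn",round(d,1),"j6",s["qpos"][5].round(2),"tilt",r.as_matrix()[:,2].round(4))
    if abs(d)<.3:
        v=r.inv().apply(D); print("total tool cm",v.round(2),"row",(v/n).round(2)); return
    for i in range(n):
        v=(r*R.from_euler("z",az*i,degrees=True)).inv().apply(D/n)
        print({"x":round(v[0],2),"y":round(v[1],2),"z":round(v[2],2),"az":round(az,2)})
E
python3 - <<'E'
from h import *; import pickle
c=pickle.load(open("c0.pkl","rb"))["top"]; c["R"]=quat(c["rotation"]).as_matrix(); c["o"]=c["xyz"]
b=np.array([(555,158),(680,235),(652,292),(523,208)])/3.8+[190,180]
w=onz(c,b,.030);print(w.round(4),w.mean(0)); e=w[1]-w[0]+w[2]-w[3];print(np.degrees(np.arctan2(e[1],e[0])))
plan([.44,-.10,.27],-7.1)
E
```

```text
[[ 0.5282 -0.3002  0.03  ]
 [ 0.4706 -0.3917  0.03  ]
 [ 0.4289 -0.3702  0.03  ]
 [ 0.4909 -0.276   0.03  ]] [ 0.47965315 -0.3345345   0.03      ]
-122.78842861778452
n 14 turn 67.0 j6 -0.06 tilt [-4.0e-04  1.8e-03 -1.0e+00]
{'x': np.float64(2.83), 'y': np.float64(-2.74), 'z': np.float64(-0.14), 'az': np.float64(-4.79)}
{'x': np.float64(3.05), 'y': np.float64(-2.49), 'z': np.float64(-0.14), 'az': np.float64(-4.79)}
{'x': np.float64(3.24), 'y': np.float64(-2.23), 'z': np.float64(-0.14), 'az': np.float64(-4.79)}
{'x': np.float64(3.42), 'y': np.float64(-1.95), 'z': np.float64(-0.14), 'az': np.float64(-4.79)}
{'x': np.float64(3.57), 'y': np.float64(-1.66), 'z': np.float64(-0.14), 'az': np.float64(-4.79)}
{'x': np.float64(3.7), 'y': np.float64(-1.36), 'z': np.float64(-0.14), 'az': np.float64(-4.79)}
{'x': np.float64(3.8), 'y': np.float64(-1.04), 'z': np.float64(-0.14), 'az': np.float64(-4.79)}
{'x': np.float64(3.87), 'y': np.float64(-0.72), 'z': np.float64(-0.14), 'az': np.float64(-4.79)}
{'x': np.float64(3.92), 'y': np.float64(-0.4), 'z': np.float64(-0.14), 'az': np.float64(-4.79)}
{'x': np.float64(3.94), 'y': np.float64(-0.07), 'z': np.float64(-0.14), 'az': np.float64(-4.79)}
{'x': np.float64(3.93), 'y': np.float64(0.26), 'z': np.float64(-0.14), 'az': np.float64(-4.79)}
{'x': np.float64(3.89), 'y': np.float64(0.59), 'z': np.float64(-0.14), 'az': np.float64(-4.79)}
{'x': np.float64(3.83), 'y': np.float64(0.91), 'z': np.float64(-0.14), 'az': np.float64(-4.79)}
{'x': np.float64(3.74), 'y': np.float64(1.23), 'z': np.float64(-0.14), 'az': np.float64(-4.79)}
```

Emit:
drive_tool(deltas=[{"x": 2.8,"y": -2.7,"z": -0.2,"az": -4.8},{"x": 3.0,"y": -2.5,"z": -0.2,"az": -4.8},{"x": 3.2,"y": -2.2,"z": -0.2,"az": -4.8},{"x": 3.4,"y": -1.9,"z": -0.2,"az": -4.8},{"x": 3.6,"y": -1.7,"z": -0.2,"az": -4.8}])

```text
invalid input
```

Emit:
drive_tool(deltas=[{"x": 3.7,"y": -1.4,"z": -0.2,"az": -4.8},{"x": 3.8,"y": -1.0,"z": -0.2,"az": -4.8},{"x": 3.9,"y": -0.7,"z": -0.2,"az": -4.8},{"x": 3.9,"y": -0.4,"az": -4.8},{"x": 3.9,"y": -0.1,"az": -4.8}])

```text
invalid input
```

Emit:
drive_tool(deltas=[{"x": 3.9,"y": 0.3,"az": -4.8},{"x": 3.9,"y": 0.6,"az": -4.8},{"x": 3.8,"y": 0.9,"az": -4.8},{"x": 3.7,"y": 1.2,"az": -4.6,"gripper": 5},{"gripper": 5}])

```text
invalid input
```

```bash
python3 - <<'E'
from h import *; import pickle
s=manip.state();print(s["eef_pos"],s["qpos"].round(2),s["contact_force"],s["joint_vel"].round(2))
c=cap("wrist");pickle.dump(c,open("c1.pkl","wb"));cv2.imwrite("pics/w1.png",c["pixels"][:,:,::-1]);print(c["o"],c["R"][:,2])
E
```

```text
[ 0.16390206 -0.57694124  0.24925569] [-1.35  0.09  1.23 -0.    1.82 -0.06] [-0.48841329  0.37638971 -0.05386895] [-0.  0. -0.  0.  0.  0.]
[ 0.2391666  -0.55665294  0.37158595] [-0.28964938 -0.08103097 -0.95369661]
```

View pics/w1.png

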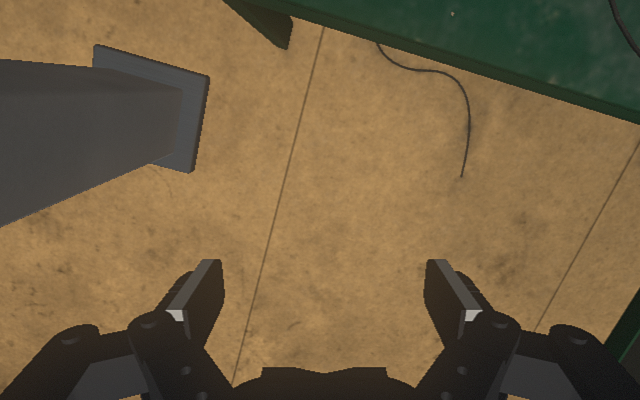

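The moves were refused, so this picture shows only the start pose, with the floor below the open fingers. I'll try one fully specified row.

Emit:
drive_tool(deltas=[{"x": 2.8,"y": -2.7,"z": -0.2,"ax": 0,"ay": 0,"az": -4.8,"gripper": 5}], newtons=20)

```text
clock: 0.23
eef_pos: [0.1808, -0.5461, 0.2483]
ee_rot: [-0.002, 0.984, 0.177, -0.001]
contact_force: [1.7, -0.9, 0.2]
gripper_width: 0.0758
grasp_force: 0.0
```

Emit:
drive_tool(deltas=[{"x": 3.0,"y": -2.5,"z": -0.2,"ax": 0,"ay": 0,"az": -4.8,"gripper": 5},{"x": 3.2,"y": -2.2,"z": -0.2,"ax": 0,"ay": 0,"az": -4.8,"gripper": 5},{"x": 3.4,"y": -1.9,"z": -0.2,"ax": 0,"ay": 0,"az": -4.8,"gripper": 5},{"x": 3.6,"y": -1.7,"z": -0.2,"ax": 0,"ay": 0,"az": -4.8,"gripper": 5},{"x": 3.7,"y": -1.4,"z": -0.2,"ax": 0,"ay": 0,"az": -4.8,"gripper": 5}])

```text
clock: 0.65
eef_pos: [0.2816, -0.3716, 0.262]
ee_rot: [-0.0, 0.924, 0.382, 0.0]
contact_force: [1.3, -0.4, -0.2]
gripper_width: 0.0502
grasp_force: 0.0
```

Emit:
drive_tool(deltas=[{"x": 3.8,"y": -1.0,"z": -0.2,"ax": 0,"ay": 0,"az": -4.8,"gripper": 5},{"x": 3.9,"y": -0.7,"z": -0.2,"ax": 0,"ay": 0,"az": -4.8,"gripper": 5},{"x": 3.9,"y": -0.4,"z": 0,"ax": 0,"ay": 0,"az": -4.8,"gripper": 5},{"x": 3.9,"y": -0.1,"z": 0,"ax": 0,"ay": 0,"az": -4.8,"gripper": 5},{"x": 3.9,"y": 0.3,"z": 0,"ax": 0,"ay": 0,"az": -4.8,"gripper": 5}])

```text
clock: 1.07
eef_pos: [0.3801, -0.2019, 0.2663]
ee_rot: [0.0, 0.825, 0.566, 0.0]
contact_force: [1.0, -0.1, -0.1]
gripper_width: 0.0502
grasp_force: 0.0
```

Emit:
drive_tool(deltas=[{"x": 3.9,"y": 0.6,"z": 0,"ax": 0,"ay": 0,"az": -4.8,"gripper": 5},{"x": 3.8,"y": 0.9,"z": 0,"ax": 0,"ay": 0,"az": -4.8,"gripper": 5},{"x": 3.7,"y": 1.2,"z": 0,"ax": 0,"ay": 0,"az": -4.6,"gripper": 5},{"x": 0,"y": 0,"z": 0,"ax": 0,"ay": 0,"az": 0,"gripper": 5},{"x": 0,"y": 0,"z": 0,"ax": 0,"ay": 0,"az": 0,"gripper": 5}])

```text
clock: 1.48
eef_pos: [0.4387, -0.1001, 0.2658]
ee_rot: [-0.0, 0.748, 0.663, -0.0]
contact_force: [-0.6, -0.8, 0.3]
gripper_width: 0.0501
grasp_force: 0.0
```

```bash
python3 - <<'E'
from h import *; import pickle
s=manip.state();print(s["eef_pos"],s["qpos"].round(2),s["contact_force"],s["joint_vel"].round(2))
c=cap("wrist");pickle.dump(c,open("c1.pkl","wb"));cv2.imwrite("pics/w2.png",c["pixels"][:,:,::-1]);print(c["o"],c["R"][:,2])
E
```

```text
[ 0.43869827 -0.10013803  0.26580979] [-0.3  -0.31  1.57 -0.    1.88 -0.18] [-0.55968003 -0.79712246  0.28388303] [-0.07 -0.01  0.   -0.02  0.   -0.  ]
[ 0.44937925 -0.02438606  0.38813974] [-0.03707592 -0.29828619 -0.95375611]
```

View pics/w2.png

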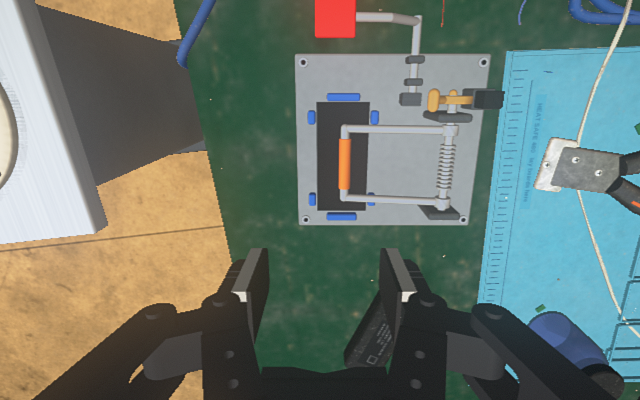

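The wrist view shows the jig clearly: orange sleeve at (344,163), blue end stops at (343,97) and (342,216), red paddle at (335,18), and the adapter under the gripper at (375,335).

```bash
python3 - <<'E'
from h import *; import pickle
c=pickle.load(open("c1.pkl","rb"))
def show(n,lo,hi,roi,z,k=6):
    out=[]
    for a,r,_ in blobs(c,lo,hi,roi,10)[:k]:
        p=onz(c,np.array(r[0]),z); out.append(p); print(n,a,np.round(r[0],1),np.round(r[1],1),p.round(4))
    return out
o=show("orange",(5,140,120),(20,255,255),(330,125,360,200),.041)[0]
B=show("blue",(105,100,60),(125,255,255),(300,85,385,225),.024)
show("red",(0,150,120),(5,255,255),(300,0,360,45),.055)
e=sorted(B[:2],key=lambda p:p[1]); d=e[1]-e[0]; print("nest",(e[0]+e[1])/2,"jig yaw",np.degrees(np.arctan2(d[1],d[0]))-90, np.linalg.norm(d))
b=np.array([(302.5,62.5),(485.5,62),(463,219.5),(306,219.5)],float); print(onz(c,b,.014).round(4))
E
```

```text
orange 504.0 [344.  163.5] [11.2 49.2] [ 0.4608 -0.1002  0.041 ]
blue 222.0 [343.   96.5] [ 7. 32.] [ 0.4673 -0.0351  0.024 ]
blue 167.0 [341. 216.] [ 6. 28.] [ 0.4518 -0.1634  0.024 ]
blue 79.5 [374.5 117. ] [12.  7.] [ 0.4974 -0.0592  0.024 ]
blue 72.0 [311. 117.] [12.  6.] [ 0.4324 -0.0514  0.024 ]
blue 69.0 [312. 199.] [12.  6.] [ 0.422  -0.1396  0.024 ]
blue 13.5 [371.  203.5] [3. 6.] [ 0.4865 -0.1526  0.024 ]
red 1472.5 [335.   18.5] [37. 40.] [0.4655 0.0315 0.055 ]
nest [ 0.45954128 -0.09925752  0.024     ] jig yaw -6.854782982099152 0.12923186345587936
[[ 0.4304  0.0024  0.014 ]
 [ 0.6142 -0.0192  0.014 ]
 [ 0.5919 -0.1883  0.014 ]
 [ 0.4111 -0.1667  0.014 ]]
```

```bash
python3 - <<'E'
from h import *
plan([.4607,-.0997,.10]); plan([.4607,-.0997,.042])
E
```

```text
n 5 turn 0 j6 -0.18 tilt [-9.e-04 -3.e-04 -1.e+00]
total tool cm [ 0.46  2.22 16.59] row [0.09 0.44 3.32]
n 6 turn 0 j6 -0.18 tilt [-9.e-04 -3.e-04 -1.e+00]
total tool cm [ 0.46  2.22 22.39] row [0.08 0.37 3.73]
```

Emit:
drive_tool(deltas=[{"x": 0.1,"y": 0.44,"z": 3.3,"ax": 0,"ay": 0,"az": 0,"gripper": 5},{"x": 0.1,"y": 0.44,"z": 3.3,"ax": 0,"ay": 0,"az": 0,"gripper": 5},{"x": 0.1,"y": 0.44,"z": 3.3,"ax": 0,"ay": 0,"az": 0,"gripper": 5},{"x": 0.1,"y": 0.44,"z": 3.3,"ax": 0,"ay": 0,"az": 0,"gripper": 5},{"x": 0.06,"y": 0.46,"z": 3.3,"ax": 0,"ay": 0,"az": 0,"gripper": 5}])

```text
clock: 1.95
eef_pos: [0.4602, -0.1019, 0.0999]
ee_rot: [0.0, 0.751, 0.66, -0.0]
contact_force: [0.9, -0.6, -0.3]
gripper_width: 0.05
grasp_force: 0.0
```

Emit:
drive_tool(deltas=[{"x": 0,"y": 0,"z": 2.0,"ax": 0,"ay": 0,"az": 0,"gripper": 5},{"x": 0,"y": 0,"z": 2.0,"ax": 0,"ay": 0,"az": 0,"gripper": 5},{"x": 0,"y": 0,"z": 1.5,"ax": 0,"ay": 0,"az": 0,"gripper": 5},{"x": 0,"y": 0,"z": 0.3,"ax": 0,"ay": 0,"az": 0,"gripper": 5},{"x": 0,"y": 0,"z": 0,"ax": 0,"ay": 0,"az": 0,"gripper": 5}])

```text
clock: 2.37
eef_pos: [0.4596, -0.1013, 0.0422]
ee_rot: [-0.001, 0.751, 0.661, -0.001]
contact_force: [0.0, -1.5, -0.2]
gripper_width: 0.0501
grasp_force: 0.0
```

Emit:
drive_tool(deltas=[{"x": 0,"y": 0,"z": 0,"ax": 0,"ay": 0,"az": 0,"gripper": 0.8},{"x": 0,"y": 0,"z": 0,"ax": 0,"ay": 0,"az": 0,"gripper": 0.8},{"x": 0,"y": 0,"z": 0,"ax": 0,"ay": 0,"az": 0,"gripper": 0.8},{"x": 0,"y": 0,"z": 0,"ax": 0,"ay": 0,"az": 0,"gripper": 0.8},{"x": 0,"y": 0,"z": 0,"ax": 0,"ay": 0,"az": 0,"gripper": 0.8}], newtons=40)

```text
clock: 2.78
eef_pos: [0.4599, -0.1004, 0.0445]
ee_rot: [-0.001, 0.75, 0.662, -0.001]
contact_force: [-7.4, 0.3, 7.3]
gripper_width: 0.0108
grasp_force: 39.0
```

```bash
python3 - <<'E'
import numpy as np
def P(t): return np.array([10-10*np.cos(t-.15),-(5.6+10*np.sin(t-.15))])
for T in (np.arange(0,1.31,.13),np.arange(1.3,2.5,.04)):
    print([(round(b,2),*np.round(P(b)-P(a),2)) for a,b in zip(T[:-1],T[1:])])
E
```

```text
[(np.float64(0.13), np.float64(-0.11), np.float64(-1.29)), (np.float64(0.26), np.float64(0.06), np.float64(-1.3)), (np.float64(0.39), np.float64(0.23), np.float64(-1.28)), (np.float64(0.52), np.float64(0.39), np.float64(-1.24)), (np.float64(0.65), np.float64(0.55), np.float64(-1.18)), (np.float64(0.78), np.float64(0.7), np.float64(-1.1)), (np.float64(0.91), np.float64(0.83), np.float64(-1.0)), (np.float64(1.04), np.float64(0.95), np.float64(-0.88)), (np.float64(1.17), np.float64(1.06), np.float64(-0.75)), (np.float64(1.3), np.float64(1.15), np.float64(-0.61))]
[(np.float64(1.34), np.float64(0.37), np.float64(-0.16)), (np.float64(1.38), np.float64(0.37), np.float64(-0.14)), (np.float64(1.42), np.float64(0.38), np.float64(-0.13)), (np.float64(1.46), np.float64(0.38), np.float64(-0.11)), (np.float64(1.5), np.float64(0.39), np.float64(-0.1)), (np.float64(1.54), np.float64(0.39), np.float64(-0.08)), (np.float64(1.58), np.float64(0.39), np.float64(-0.06)), (np.float64(1.62), np.float64(0.4), np.float64(-0.05)), (np.float64(1.66), np.float64(0.4), np.float64(-0.03)), (np.float64(1.7), np.fl
[... 386 characters left out ...]
loat64(0.39), np.float64(0.09)), (np.float64(2.02), np.float64(0.38), np.float64(0.11)), (np.float64(2.06), np.float64(0.38), np.float64(0.13)), (np.float64(2.1), np.float64(0.37), np.float64(0.14)), (np.float64(2.14), np.float64(0.37), np.float64(0.16)), (np.float64(2.18), np.float64(0.36), np.float64(0.17)), (np.float64(2.22), np.float64(0.35), np.float64(0.18)), (np.float64(2.26), np.float64(0.35), np.float64(0.2)), (np.float64(2.3), np.float64(0.34), np.float64(0.21)), (np.float64(2.34), np.float64(0.33), np.float64(0.23)), (np.float64(2.38), np.float64(0.32), np.float64(0.24)), (np.float64(2.42), np.float64(0.31), np.float64(0.25)), (np.float64(2.46), np.float64(0.3), np.float64(0.26))]
```

Emit:
drive_tool(deltas=[{"x": 0,"y": -0.1,"z": -1.3,"ax": 0,"ay": 0,"az": 0,"gripper": 0.8},{"x": 0,"y": 0.06,"z": -1.3,"ax": 0,"ay": 0,"az": 0,"gripper": 0.8},{"x": 0,"y": 0.23,"z": -1.28,"ax": 0,"ay": 0,"az": 0,"gripper": 0.8},{"x": 0,"y": 0.39,"z": -1.24,"ax": 0,"ay": 0,"az": 0,"gripper": 0.8},{"x": 0,"y": 0,"z": 0,"ax": 0,"ay": 0,"az": 0,"gripper": 0.8}])

```text
clock: 3.2
eef_pos: [0.4658, -0.1011, 0.097]
ee_rot: [-0.001, 0.75, 0.662, -0.001]
contact_force: [-10.1, -0.9, -3.1]
gripper_width: 0.0105
grasp_force: 39.7
```

Emit:
drive_tool(deltas=[{"x": 0,"y": 0.45,"z": -1.18,"ax": 0,"ay": 0,"az": 0,"gripper": 0.8},{"x": 0,"y": 0.6,"z": -1.1,"ax": 0,"ay": 0,"az": 0,"gripper": 0.8},{"x": 0,"y": 0.8,"z": -1.0,"ax": 0,"ay": 0,"az": 0,"gripper": 0.8},{"x": 0,"y": 0.95,"z": -0.85,"ax": 0,"ay": 0,"az": 0,"gripper": 0.8},{"x": 0,"y": 0,"z": 0,"ax": 0,"ay": 0,"az": 0,"gripper": 0.8}])

```text
clock: 3.62
eef_pos: [0.4948, -0.1046, 0.1371]
ee_rot: [-0.0, 0.75, 0.662, -0.0]
contact_force: [-7.2, -1.0, -3.2]
gripper_width: 0.0106
grasp_force: 40.3
```

Emit:
drive_tool(deltas=[{"x": 0,"y": 1.06,"z": -0.75,"ax": 0,"ay": 0,"az": 0,"gripper": 0.8},{"x": 0,"y": 1.15,"z": -0.6,"ax": 0,"ay": 0,"az": 0,"gripper": 0.8},{"x": 0,"y": 0.37,"z": -0.15,"ax": 0,"ay": 0,"az": 0,"gripper": 0.8},{"x": 0,"y": 0,"z": 0,"ax": 0,"ay": 0,"az": 0,"gripper": 0.8},{"x": 0,"y": 0,"z": 0,"ax": 0,"ay": 0,"az": 0,"gripper": 0.8}])

```text
clock: 4.03
eef_pos: [0.5186, -0.1075, 0.1516]
ee_rot: [-0.001, 0.75, 0.662, -0.001]
contact_force: [-9.8, -0.8, 0.9]
gripper_width: 0.0101
grasp_force: 40.8
```

Emit:
drive_tool(deltas=[{"x": 0,"y": 0.37,"z": -0.14,"ax": 0,"ay": 0,"az": 0,"gripper": 0.8},{"x": 0,"y": 0,"z": 0,"ax": 0,"ay": 0,"az": 0,"gripper": 0.8},{"x": 0,"y": 0,"z": 0,"ax": 0,"ay": 0,"az": 0,"gripper": 0.8}])

```text
clock: 4.28
eef_pos: [0.5219, -0.1079, 0.153]
ee_rot: [-0.001, 0.75, 0.662, -0.001]
contact_force: [-10.7, -0.3, 1.9]
gripper_width: 0.01
grasp_force: 40.8
```

Emit:
drive_tool(deltas=[{"x": 0,"y": 0.38,"z": -0.12,"ax": 0,"ay": 0,"az": 0,"gripper": 0.8},{"x": 0,"y": 0,"z": 0,"ax": 0,"ay": 0,"az": 0,"gripper": 0.8},{"x": 0,"y": 0,"z": 0,"ax": 0,"ay": 0,"az": 0,"gripper": 0.8}])

```text
clock: 4.53
eef_pos: [0.5255, -0.1083, 0.1543]
ee_rot: [-0.001, 0.75, 0.662, -0.002]
contact_force: [-11.7, -0.9, 2.1]
gripper_width: 0.0101
grasp_force: 40.9
```

Emit:
drive_tool(deltas=[{"x": 0,"y": 0.38,"z": -0.12,"ax": 0,"ay": 0,"az": 0,"gripper": 0.8},{"x": 0,"y": 0,"z": 0,"ax": 0,"ay": 0,"az": 0,"gripper": 0.8},{"x": 0,"y": 0,"z": 0,"ax": 0,"ay": 0,"az": 0,"gripper": 0.8}])

```text
clock: 4.78
eef_pos: [0.5294, -0.1088, 0.1556]
ee_rot: [-0.001, 0.75, 0.662, -0.001]
contact_force: [-11.1, 0.7, 1.8]
gripper_width: 0.0101
grasp_force: 40.9
```

Emit:
drive_tool(deltas=[{"x": 0,"y": 0.38,"z": -0.11,"ax": 0,"ay": 0,"az": 0,"gripper": 0.8},{"x": 0,"y": 0,"z": 0,"ax": 0,"ay": 0,"az": 0,"gripper": 0.8},{"x": 0,"y": 0,"z": 0,"ax": 0,"ay": 0,"az": 0,"gripper": 0.8}])

```text
clock: 5.03
eef_pos: [0.5331, -0.1093, 0.1566]
ee_rot: [-0.001, 0.75, 0.662, -0.001]
contact_force: [-10.7, -0.2, 2.3]
gripper_width: 0.0104
grasp_force: 40.8
```

Emit:
drive_tool(deltas=[{"x": 0,"y": 0.38,"z": -0.1,"ax": 0,"ay": 0,"az": 0,"gripper": 0.8},{"x": 0,"y": 0,"z": 0,"ax": 0,"ay": 0,"az": 0,"gripper": 0.8},{"x": 0,"y": 0,"z": 0,"ax": 0,"ay": 0,"az": 0,"gripper": 0.8}])

```text
clock: 5.28
eef_pos: [0.5371, -0.1098, 0.1576]
ee_rot: [-0.001, 0.75, 0.662, -0.001]
contact_force: [-10.7, 0.3, 1.6]
gripper_width: 0.0103
grasp_force: 40.8
```

Emit:
drive_tool(deltas=[{"x": 0,"y": 0.39,"z": -0.08,"ax": 0,"ay": 0,"az": 0,"gripper": 0.8},{"x": 0,"y": 0,"z": 0,"ax": 0,"ay": 0,"az": 0,"gripper": 0.8},{"x": 0,"y": 0,"z": 0,"ax": 0,"ay": 0,"az": 0,"gripper": 0.8}])

```text
clock: 5.53
eef_pos: [0.541, -0.1102, 0.1583]
ee_rot: [-0.001, 0.75, 0.662, -0.001]
contact_force: [-10.7, -0.6, 0.6]
gripper_width: 0.0106
grasp_force: 40.8
```

Emit:
drive_tool(deltas=[{"x": 0,"y": 0.39,"z": -0.06,"ax": 0,"ay": 0,"az": 0,"gripper": 0.8},{"x": 0,"y": 0,"z": 0,"ax": 0,"ay": 0,"az": 0,"gripper": 0.8},{"x": 0,"y": 0,"z": 0,"ax": 0,"ay": 0,"az": 0,"gripper": 0.8}])

```text
clock: 5.78
eef_pos: [0.5448, -0.1107, 0.159]
ee_rot: [-0.001, 0.75, 0.662, -0.001]
contact_force: [-10.6, -0.5, 0.9]
gripper_width: 0.0102
grasp_force: 40.8
```

Emit:
drive_tool(deltas=[{"x": 0,"y": 0.4,"z": -0.05,"ax": 0,"ay": 0,"az": 0,"gripper": 0.8},{"x": 0,"y": 0,"z": 0,"ax": 0,"ay": 0,"az": 0,"gripper": 0.8},{"x": 0,"y": 0,"z": 0,"ax": 0,"ay": 0,"az": 0,"gripper": 0.8}])

```text
clock: 6.03
eef_pos: [0.5488, -0.1112, 0.1594]
ee_rot: [-0.001, 0.75, 0.662, -0.001]
contact_force: [-8.9, -1.0, 1.1]
gripper_width: 0.0104
grasp_force: 40.7
```

Emit:
drive_tool(deltas=[{"x": 0,"y": 0.4,"z": -0.03,"ax": 0,"ay": 0,"az": 0,"gripper": 0.8},{"x": 0,"y": 0,"z": 0,"ax": 0,"ay": 0,"az": 0,"gripper": 0.8},{"x": 0,"y": 0,"z": 0,"ax": 0,"ay": 0,"az": 0,"gripper": 0.8}])

```text
clock: 6.28
eef_pos: [0.5528, -0.1117, 0.1597]
ee_rot: [-0.001, 0.75, 0.662, -0.001]
contact_force: [-10.1, -0.7, 1.5]
gripper_width: 0.0106
grasp_force: 40.7
```

Emit:
drive_tool(deltas=[{"x": 0,"y": 0.4,"z": -0.02,"ax": 0,"ay": 0,"az": 0,"gripper": 0.8},{"x": 0,"y": 0,"z": 0,"ax": 0,"ay": 0,"az": 0,"gripper": 0.8},{"x": 0,"y": 0,"z": 0,"ax": 0,"ay": 0,"az": 0,"gripper": 0.8}])

```text
clock: 6.53
eef_pos: [0.5568, -0.1122, 0.1599]
ee_rot: [-0.001, 0.75, 0.662, -0.001]
contact_force: [-10.4, 0.0, 1.4]
gripper_width: 0.0101
grasp_force: 40.7
```

Emit:
drive_tool(deltas=[{"x": 0,"y": 0.3,"z": 0,"ax": 0,"ay": 0,"az": 0,"gripper": 0.8},{"x": 0,"y": 0,"z": 0,"ax": 0,"ay": 0,"az": 0,"gripper": 0.8}])

```text
clock: 6.7
eef_pos: [0.5598, -0.1125, 0.1598]
ee_rot: [-0.001, 0.75, 0.662, -0.001]
contact_force: [-10.2, -0.1, 1.3]
gripper_width: 0.0103
grasp_force: 40.7
```

Emit:
drive_tool(deltas=[{"x": 0,"y": 0.3,"z": 0.01,"ax": 0,"ay": 0,"az": 0,"gripper": 0.8},{"x": 0,"y": 0,"z": 0,"ax": 0,"ay": 0,"az": 0,"gripper": 0.8}])

```text
clock: 6.87
eef_pos: [0.5629, -0.1129, 0.1598]
ee_rot: [-0.001, 0.75, 0.662, -0.001]
contact_force: [-9.4, -0.5, 0.8]
gripper_width: 0.0101
grasp_force: 40.7
```

Emit:
drive_tool(deltas=[{"x": 0,"y": 0.3,"z": 0.02,"ax": 0,"ay": 0,"az": 0,"gripper": 0.8},{"x": 0,"y": 0,"z": 0,"ax": 0,"ay": 0,"az": 0,"gripper": 0.8}])

```text
clock: 7.03
eef_pos: [0.5659, -0.1133, 0.1596]
ee_rot: [-0.001, 0.75, 0.662, -0.001]
contact_force: [-8.2, -0.0, 0.1]
gripper_width: 0.0109
grasp_force: 40.7
```

Emit:
drive_tool(deltas=[{"x": 0,"y": -0.25,"z": 0,"ax": 0,"ay": 0,"az": 0,"gripper": 0.8},{"x": 0,"y": -0.2,"z": 0,"ax": 0,"ay": 0,"az": 0,"gripper": 0.8},{"x": 0,"y": 0,"z": 0,"ax": 0,"ay": 0,"az": 0,"gripper": 0.8}])

```text
clock: 7.28
eef_pos: [0.5613, -0.1127, 0.1598]
ee_rot: [-0.001, 0.75, 0.662, -0.001]
contact_force: [-9.5, -0.7, 0.4]
gripper_width: 0.0104
grasp_force: 40.7
```

Not caught yet; I'll continue in steps.

Emit:
drive_tool(deltas=[{"x": 0,"y": 0.35,"z": 0.01,"ax": 0,"ay": 0,"az": 0,"gripper": 0.8},{"x": 0,"y": 0.35,"z": 0.03,"ax": 0,"ay": 0,"az": 0,"gripper": 0.8},{"x": 0,"y": 0,"z": 0,"ax": 0,"ay": 0,"az": 0,"gripper": 0.8}])

```text
clock: 7.53
eef_pos: [0.5686, -0.1136, 0.1593]
ee_rot: [-0.001, 0.75, 0.662, -0.001]
contact_force: [-8.8, 0.2, 2.1]
gripper_width: 0.0104
grasp_force: 40.7
```

Emit:
drive_tool(deltas=[{"x": 0,"y": 0.3,"z": 0.03,"ax": 0,"ay": 0,"az": 0,"gripper": 0.8},{"x": 0,"y": 0,"z": 0,"ax": 0,"ay": 0,"az": 0,"gripper": 0.8},{"x": 0,"y": 0,"z": 0,"ax": 0,"ay": 0,"az": 0,"gripper": 0.8}])

```text
clock: 7.78
eef_pos: [0.5713, -0.1139, 0.159]
ee_rot: [-0.001, 0.75, 0.662, -0.001]
contact_force: [-9.5, -0.4, 0.2]
gripper_width: 0.0103
grasp_force: 40.7
```

Emit:
drive_tool(deltas=[{"x": 0,"y": 0.3,"z": 0.04,"ax": 0,"ay": 0,"az": 0,"gripper": 0.8},{"x": 0,"y": 0,"z": 0,"ax": 0,"ay": 0,"az": 0,"gripper": 0.8},{"x": 0,"y": 0,"z": 0,"ax": 0,"ay": 0,"az": 0,"gripper": 0.8}])

```text
clock: 8.03
eef_pos: [0.5741, -0.1143, 0.1585]
ee_rot: [-0.001, 0.75, 0.662, -0.001]
contact_force: [-10.4, 0.0, 0.6]
gripper_width: 0.0104
grasp_force: 40.8
```

Emit:
drive_tool(deltas=[{"x": 0,"y": 0.3,"z": 0.05,"ax": 0,"ay": 0,"az": 0,"gripper": 0.8},{"x": 0,"y": 0,"z": 0,"ax": 0,"ay": 0,"az": 0,"gripper": 0.8},{"x": 0,"y": 0,"z": 0,"ax": 0,"ay": 0,"az": 0,"gripper": 0.8}])

```text
clock: 8.28
eef_pos: [0.5771, -0.1146, 0.158]
ee_rot: [-0.001, 0.75, 0.662, -0.001]
contact_force: [-10.3, 1.1, 1.2]
gripper_width: 0.0103
grasp_force: 40.8
```

Emit:
drive_tool(deltas=[{"x": 0,"y": 0.3,"z": 0.05,"ax": 0,"ay": 0,"az": 0,"gripper": 0.8},{"x": 0,"y": 0,"z": 0,"ax": 0,"ay": 0,"az": 0,"gripper": 0.8},{"x": 0,"y": 0,"z": 0,"ax": 0,"ay": 0,"az": 0,"gripper": 0.8}])

```text
clock: 8.53
eef_pos: [0.58, -0.115, 0.1574]
ee_rot: [-0.002, 0.75, 0.662, -0.001]
contact_force: [-10.0, 0.9, 0.5]
gripper_width: 0.0105
grasp_force: 40.7
```

Emit:
drive_tool(deltas=[{"x": 0,"y": 0.3,"z": 0.06,"ax": 0,"ay": 0,"az": 0,"gripper": 0.8},{"x": 0,"y": 0,"z": 0,"ax": 0,"ay": 0,"az": 0,"gripper": 0.8},{"x": 0,"y": 0,"z": 0,"ax": 0,"ay": 0,"az": 0,"gripper": 0.8}])

```text
clock: 8.78
eef_pos: [0.5828, -0.1153, 0.1567]
ee_rot: [-0.002, 0.75, 0.662, -0.001]
contact_force: [-9.8, 0.4, 0.3]
gripper_width: 0.0102
grasp_force: 40.7
```

Emit:
drive_tool(deltas=[{"x": 0,"y": 0.3,"z": 0.08,"ax": 0,"ay": 0,"az": 0,"gripper": 0.8},{"x": 0,"y": 0,"z": 0,"ax": 0,"ay": 0,"az": 0,"gripper": 0.8},{"x": 0,"y": 0,"z": 0,"ax": 0,"ay": 0,"az": 0,"gripper": 0.8}])

```text
clock: 9.03
eef_pos: [0.5852, -0.1157, 0.1561]
ee_rot: [-0.002, 0.75, 0.662, -0.002]
contact_force: [-13.1, 1.4, 3.7]
gripper_width: 0.0103
grasp_force: 41.0
```

Emit:
drive_tool(deltas=[{"x": 0,"y": 0.3,"z": 0.08,"ax": 0,"ay": 0,"az": 0,"gripper": 0.8},{"x": 0,"y": 0,"z": 0,"ax": 0,"ay": 0,"az": 0,"gripper": 0.8},{"x": 0,"y": 0,"z": 0,"ax": 0,"ay": 0,"az": 0,"gripper": 0.8}])

```text
clock: 9.28
eef_pos: [0.5874, -0.116, 0.1555]
ee_rot: [-0.003, 0.75, 0.662, -0.003]
contact_force: [-17.4, 0.6, 4.4]
gripper_width: 0.0103
grasp_force: 41.3
```

Emit:
drive_tool(deltas=[{"x": 0,"y": 0.29,"z": 0.09,"ax": 0,"ay": 0,"az": 0,"gripper": 0.8},{"x": 0,"y": 0,"z": 0,"ax": 0,"ay": 0,"az": 0,"gripper": 0.8},{"x": 0,"y": 0,"z": 0,"ax": 0,"ay": 0,"az": 0,"gripper": 0.8}])

```text
clock: 9.53
eef_pos: [0.5896, -0.1163, 0.1548]
ee_rot: [-0.003, 0.75, 0.662, -0.003]
contact_force: [-21.4, 1.0, 6.8]
gripper_width: 0.0102
grasp_force: 41.6
```

That's the rubber stop, about 10 N beyond the spring. I'll ease back and feel whether the catch takes the load.

Emit:
drive_tool(deltas=[{"x": 0,"y": -0.4,"z": -0.12,"ax": 0,"ay": 0,"az": 0,"gripper": 0.8},{"x": 0,"y": -0.4,"z": -0.1,"ax": 0,"ay": 0,"az": 0,"gripper": 0.8},{"x": 0,"y": 0,"z": 0,"ax": 0,"ay": 0,"az": 0,"gripper": 0.8}])

```text
clock: 9.78
eef_pos: [0.5831, -0.1154, 0.1566]
ee_rot: [-0.002, 0.75, 0.662, -0.002]
contact_force: [-11.4, 0.7, 1.3]
gripper_width: 0.0101
grasp_force: 40.8
```

Emit:
drive_tool(deltas=[{"x": 0,"y": -0.4,"z": -0.08,"ax": 0,"ay": 0,"az": 0,"gripper": 0.8},{"x": 0,"y": 0,"z": 0,"ax": 0,"ay": 0,"az": 0,"gripper": 0.8},{"x": 0,"y": 0,"z": 0,"ax": 0,"ay": 0,"az": 0,"gripper": 0.8}])

```text
clock: 10.03
eef_pos: [0.5797, -0.115, 0.1575]
ee_rot: [-0.001, 0.75, 0.662, -0.001]
contact_force: [-10.9, -0.2, 1.8]
gripper_width: 0.0106
grasp_force: 40.9
```

Emit:
drive_tool(deltas=[{"x": 0,"y": -0.3,"z": -0.05,"ax": 0,"ay": 0,"az": 0,"gripper": 0.8},{"x": 0,"y": 0,"z": 0,"ax": 0,"ay": 0,"az": 0,"gripper": 0.8},{"x": 0,"y": 0,"z": 0,"ax": 0,"ay": 0,"az": 0,"gripper": 0.8}])

```text
clock: 10.28
eef_pos: [0.5768, -0.1146, 0.1581]
ee_rot: [-0.001, 0.75, 0.662, -0.001]
contact_force: [-9.4, 0.2, 0.6]
gripper_width: 0.0102
grasp_force: 40.9
```

Emit:
drive_tool(deltas=[{"x": 0,"y": -0.3,"z": -0.05,"ax": 0,"ay": 0,"az": 0,"gripper": 0.8},{"x": 0,"y": 0,"z": 0,"ax": 0,"ay": 0,"az": 0,"gripper": 0.8},{"x": 0,"y": 0,"z": 0,"ax": 0,"ay": 0,"az": 0,"gripper": 0.8}])

```text
clock: 10.53
eef_pos: [0.5739, -0.1142, 0.1585]
ee_rot: [-0.001, 0.75, 0.662, -0.001]
contact_force: [-10.0, 0.1, 0.8]
gripper_width: 0.0105
grasp_force: 40.9
```

Emit:
drive_tool(deltas=[{"x": 0,"y": -0.3,"z": -0.04,"ax": 0,"ay": 0,"az": 0,"gripper": 0.8},{"x": 0,"y": 0,"z": 0,"ax": 0,"ay": 0,"az": 0,"gripper": 0.8},{"x": 0,"y": 0,"z": 0,"ax": 0,"ay": 0,"az": 0,"gripper": 0.8}])

```text
clock: 10.78
eef_pos: [0.5712, -0.1139, 0.159]
ee_rot: [-0.001, 0.75, 0.662, -0.001]
contact_force: [-9.1, -0.4, 0.1]
gripper_width: 0.0104
grasp_force: 40.9
```

Emit:
drive_tool(deltas=[{"x": 0,"y": -0.3,"z": -0.03,"ax": 0,"ay": 0,"az": 0,"gripper": 0.8},{"x": 0,"y": 0,"z": 0,"ax": 0,"ay": 0,"az": 0,"gripper": 0.8},{"x": 0,"y": 0,"z": 0,"ax": 0,"ay": 0,"az": 0,"gripper": 0.8}])

```text
clock: 11.03
eef_pos: [0.5688, -0.1137, 0.1594]
ee_rot: [-0.0, 0.75, 0.662, -0.0]
contact_force: [-5.6, 0.2, -0.2]
gripper_width: 0.0104
grasp_force: 40.7
```

Emit:
drive_tool(deltas=[{"x": 0,"y": -0.3,"z": -0.02,"ax": 0,"ay": 0,"az": 0,"gripper": 0.8},{"x": 0,"y": 0,"z": 0,"ax": 0,"ay": 0,"az": 0,"gripper": 0.8},{"x": 0,"y": 0,"z": 0,"ax": 0,"ay": 0,"az": 0,"gripper": 0.8}])

```text
clock: 11.28
eef_pos: [0.5669, -0.1135, 0.1596]
ee_rot: [0.001, 0.75, 0.662, 0.0]
contact_force: [-2.8, -1.7, 2.0]
gripper_width: 0.0103
grasp_force: 40.9
```

Emit:
drive_tool(deltas=[{"x": 0,"y": -0.3,"z": -0.01,"ax": 0,"ay": 0,"az": 0,"gripper": 0.8},{"x": 0,"y": 0,"z": 0,"ax": 0,"ay": 0,"az": 0,"gripper": 0.8},{"x": 0,"y": 0,"z": 0,"ax": 0,"ay": 0,"az": 0,"gripper": 0.8}])

```text
clock: 11.53
eef_pos: [0.5645, -0.1133, 0.1598]
ee_rot: [0.001, 0.75, 0.662, 0.001]
contact_force: [0.0, -3.1, 3.7]
gripper_width: 0.0101
grasp_force: 41.1
```

The load moved to the catch at about 1.8 rad. Release and rise.

Emit:
drive_tool(deltas=[{"x": 0,"y": 0,"z": 0,"ax": 0,"ay": 0,"az": 0,"gripper": 4},{"x": 0,"y": 0,"z": 0,"ax": 0,"ay": 0,"az": 0,"gripper": 4},{"x": 0,"y": 0,"z": 0,"ax": 0,"ay": 0,"az": 0,"gripper": 4},{"x": 0,"y": 0,"z": -0.5,"ax": 0,"ay": 0,"az": 0,"gripper": 4},{"x": 0,"y": 0,"z": -2.0,"ax": 0,"ay": 0,"az": 0,"gripper": 4}])

```text
clock: 11.95
eef_pos: [0.5623, -0.1124, 0.1797]
ee_rot: [-0.003, 0.75, 0.662, -0.002]
contact_force: [0.8, -0.1, -0.2]
gripper_width: 0.0401
grasp_force: 0.0
```

Emit:
drive_tool(deltas=[{"x": 0,"y": 0,"z": -3,"ax": 0,"ay": 0,"az": 0,"gripper": 4},{"x": 0,"y": 0,"z": -3,"ax": 0,"ay": 0,"az": 0,"gripper": 4},{"x": 0,"y": 0,"z": -3,"ax": 0,"ay": 0,"az": 0,"gripper": 4},{"x": 0,"y": 0,"z": 0,"ax": 0,"ay": 0,"az": 0,"gripper": 7.5}])

```text
clock: 12.28
eef_pos: [0.5651, -0.1132, 0.2817]
ee_rot: [0.004, 0.75, 0.662, 0.003]
contact_force: [0.4, 0.7, 1.1]
gripper_width: 0.0506
grasp_force: 0.0
```

```bash
python3 - <<'E'
from h import *
c=cap("top")
for a,r,_ in blobs(c,(7,140,120),(20,255,255),(235,180,310,270),8): print(a,r[0],onz(c,np.array(r[0]),.155))
for a,r,_ in blobs(c,(0,0,0),(180,110,60),(320,205,380,270),40): print(a,r,onz(c,np.array(r[0]),.03))
print(manip.state()["eef_pos"]); plan([.43,-.36,.27],-32.8)
E
```

```text
53.5 (263.493896484375, 201.55487060546875) [ 0.56376835 -0.11307847  0.155     ]
669.5 ((347.558837890625, 238.73529052734375), (41.15966033935547, 17.835853576660156), 30.963756561279297) [ 0.47945239 -0.33199982  0.03      ]
[ 0.56485556 -0.11310377  0.27857859]
n 8 turn -25.7 j6 -0.13 tilt [ 0.0077 -0.0018 -1.    ]
{'x': np.float64(-3.27), 'y': np.float64(-1.29), 'z': np.float64(0.1), 'az': np.float64(3.21)}
{'x': np.float64(-3.34), 'y': np.float64(-1.11), 'z': np.float64(0.1), 'az': np.float64(3.21)}
{'x': np.float64(-3.4), 'y': np.float64(-0.92), 'z': np.float64(0.1), 'az': np.float64(3.21)}
{'x': np.float64(-3.44), 'y': np.float64(-0.73), 'z': np.float64(0.1), 'az': np.float64(3.21)}
{'x': np.float64(-3.48), 'y': np.float64(-0.53), 'z': np.float64(0.1), 'az': np.float64(3.21)}
{'x': np.float64(-3.5), 'y': np.float64(-0.34), 'z': np.float64(0.1), 'az': np.float64(3.21)}
{'x': np.float64(-3.51), 'y': np.float64(-0.14), 'z': np.float64(0.1), 'az': np.float64(3.21)}
{'x': np.float64(-3.52), 'y': np.float64(0.06), 'z': np.float64(0.1), 'az': np.float64(3.21)}
```

```bash
python3 - <<'E'
from h import *
plan([.4795,-.332,.25],-32)
E
```

```text
n 6 turn -24.9 j6 -0.13 tilt [ 0.0077 -0.0018 -1.    ]
{'x': np.float64(-3.8), 'y': np.float64(-0.96), 'z': np.float64(0.47), 'az': np.float64(4.15)}
{'x': np.float64(-3.86), 'y': np.float64(-0.69), 'z': np.float64(0.47), 'az': np.float64(4.15)}
{'x': np.float64(-3.9), 'y': np.float64(-0.41), 'z': np.float64(0.47), 'az': np.float64(4.15)}
{'x': np.float64(-3.91), 'y': np.float64(-0.12), 'z': np.float64(0.47), 'az': np.float64(4.15)}
{'x': np.float64(-3.91), 'y': np.float64(0.16), 'z': np.float64(0.47), 'az': np.float64(4.15)}
{'x': np.float64(-3.89), 'y': np.float64(0.44), 'z': np.float64(0.47), 'az': np.float64(4.15)}
```

Emit:
drive_tool(deltas=[{"x": -3.8,"y": -0.95,"z": 0.4,"ax": 0,"ay": 0,"az": 4.15,"gripper": 8},{"x": -3.85,"y": -0.7,"z": 0.4,"ax": 0,"ay": 0,"az": 4.15,"gripper": 8},{"x": -3.9,"y": -0.4,"z": 0.4,"ax": 0,"ay": 0,"az": 4.15,"gripper": 8},{"x": -3.9,"y": -0.1,"z": 0.4,"ax": 0,"ay": 0,"az": 4.15,"gripper": 8},{"x": -3.9,"y": 0.15,"z": 0.5,"ax": 0,"ay": 0,"az": 4.15,"gripper": 8}])

```text
clock: 12.75
eef_pos: [0.4916, -0.2963, 0.2513]
ee_rot: [-0.001, 0.857, 0.515, -0.0]
contact_force: [0.2, -0.3, -0.1]
gripper_width: 0.0803
grasp_force: 0.0
```

Emit:
drive_tool(deltas=[{"x": -3.9,"y": 0.45,"z": 0.5,"ax": 0,"ay": 0,"az": 4.15,"gripper": 8},{"x": 0,"y": 0,"z": 0,"ax": 0,"ay": 0,"az": 0,"gripper": 8},{"x": 0,"y": 0,"z": 0,"ax": 0,"ay": 0,"az": 0,"gripper": 8}])

```text
clock: 13.0
eef_pos: [0.477, -0.3331, 0.2455]
ee_rot: [-0.002, 0.876, 0.483, -0.001]
contact_force: [1.7, 0.5, -0.5]
gripper_width: 0.0798
grasp_force: 0.0
```

```bash
python3 - <<'E'
from h import *; import pickle
c=cap("wrist");pickle.dump(c,open("c2.pkl","wb"));cv2.imwrite("pics/w3.png",c["pixels"][:,:,::-1])
s=manip.state();print(s["eef_pos"],s["qpos"].round(2))
print(proj(c,np.array([.4795,-.332,.03])))
for a,r,_ in blobs(c,(0,0,0),(180,120,60),(200,60,480,245),400): print(a,r,onz(c,cv2.boxPoints(r),.03).round(4),onz(c,np.array(r[0]),.03))
E
```

```text
[ 0.47791266 -0.33182542  0.24626888] [-0.67  0.04  1.29  0.    1.81 -0.11]
[324.52389727 166.38139272]
```

View pics/w3.png

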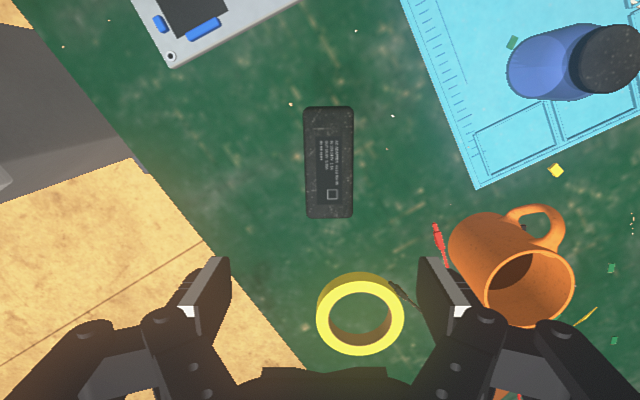

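The wrist view shows the adapter at about (304,107)–(353,218), nearly aligned with the fingers. The tape is at (360,315), the mug at (515,265) and the jar at (570,60), all clear of it.

```bash
python3 - <<'E'
from h import *; import pickle
c=pickle.load(open("c2.pkl","rb"))
hsv=cv2.cvtColor(c["pixels"],cv2.COLOR_RGB2HSV); g=c["pixels"].astype(int)
m=((g.max(2)-g.min(2)<22)&(g.max(2)<110)).astype(np.uint8); k=np.zeros_like(m);k[90:235,285:375]=1;m*=k
m=cv2.morphologyEx(cv2.morphologyEx(m,cv2.MORPH_CLOSE,np.ones((5,5))),cv2.MORPH_OPEN,np.ones((7,7)))
cs,_=cv2.findContours(m,0,1);r=cv2.minAreaRect(max(cs,key=cv2.contourArea));print(r)
w=onz(c,cv2.boxPoints(r),.03);print(w.round(4),np.linalg.norm(np.diff(w,axis=0),axis=1))
ctr=w.mean(0); e=[w[1]-w[0],w[2]-w[1]]; e=max(e,key=np.linalg.norm); yaw=np.degrees(np.arctan2(e[1],e[0])); print(ctr,yaw)
plan([ctr[0],ctr[1],.018],yaw+90)
s=manip.state(); plan([ctr[0],ctr[1],.018])
E
```

```text
((328.0, 162.0), (112.0, 50.0), 90.0)
[[ 0.4933 -0.2717  0.03  ]
 [ 0.5334 -0.2969  0.03  ]
 [ 0.4755 -0.3945  0.03  ]
 [ 0.4311 -0.3667  0.03  ]] [0.04737431 0.11347869 0.05230575]
[ 0.4833004  -0.33244998  0.03      ] -120.68861644480448
n 6 turn 1.4 j6 -0.11 tilt [-0.0014  0.002  -1.    ]
{'x': np.float64(0.04), 'y': np.float64(0.09), 'z': np.float64(3.8), 'az': np.float64(-0.23)}
{'x': np.float64(0.03), 'y': np.float64(0.09), 'z': np.float64(3.8), 'az': np.float64(-0.23)}
{'x': np.float64(0.03), 'y': np.float64(0.09), 'z': np.float64(3.8), 'az': np.float64(-0.23)}
{'x': np.float64(0.03), 'y': np.float64(0.09), 'z': np.float64(3.8), 'az': np.float64(-0.23)}
{'x': np.float64(0.03), 'y': np.float64(0.09), 'z': np.float64(3.8), 'az': np.float64(-0.23)}
{'x': np.float64(0.03), 'y': np.float64(0.09), 'z': np.float64(3.8), 'az': np.float64(-0.23)}
n 6 turn 0 j6 -0.11 tilt [-0.0014  0.002  -1.    ]
total tool cm [ 0.21  0.54 22.83] row [0.04 0.09 3.8 ]
```

Emit:
drive_tool(deltas=[{"x": 0.1,"y": 0.2,"z": 4.0,"ax": 0,"ay": 0,"az": -0.7,"gripper": 8},{"x": 0.1,"y": 0.2,"z": 4.0,"ax": 0,"ay": 0,"az": -0.7,"gripper": 8},{"x": 0,"y": 0.1,"z": 4.0,"ax": 0,"ay": 0,"az": 0,"gripper": 8},{"x": 0,"y": 0,"z": 4.0,"ax": 0,"ay": 0,"az": 0,"gripper": 8},{"x": 0,"y": 0,"z": 2.0,"ax": 0,"ay": 0,"az": 0,"gripper": 8}])

```text
clock: 13.47
eef_pos: [0.4826, -0.329, 0.0615]
ee_rot: [-0.004, 0.868, 0.497, -0.001]
contact_force: [-0.4, 1.7, -0.4]
gripper_width: 0.0797
grasp_force: 0.0
```

Emit:
drive_tool(deltas=[{"x": 0,"y": 0,"z": 2.0,"ax": 0,"ay": 0,"az": 0,"gripper": 8},{"x": 0,"y": 0,"z": 1.7,"ax": 0,"ay": 0,"az": 0,"gripper": 8},{"x": 0,"y": 0,"z": 0.7,"ax": 0,"ay": 0,"az": 0,"gripper": 8},{"x": 0,"y": 0,"z": 0,"ax": 0,"ay": 0,"az": 0,"gripper": 8}])

```text
clock: 13.8
eef_pos: [0.4834, -0.3304, 0.0213]
ee_rot: [-0.002, 0.868, 0.496, -0.001]
contact_force: [-0.8, -0.3, 0.1]
gripper_width: 0.0803
grasp_force: 0.0
```

Emit:
drive_tool(deltas=[{"x": 0,"y": 0,"z": 0,"ax": 0,"ay": 0,"az": 0,"gripper": 4.6},{"x": 0,"y": 0,"z": 0,"ax": 0,"ay": 0,"az": 0,"gripper": 4.6},{"x": 0,"y": 0,"z": 0,"ax": 0,"ay": 0,"az": 0,"gripper": 4.6},{"x": 0,"y": 0,"z": 0,"ax": 0,"ay": 0,"az": 0,"gripper": 4.6},{"x": 0,"y": 0,"z": 0,"ax": 0,"ay": 0,"az": 0,"gripper": 4.6}], newtons=50)

```text
clock: 14.22
eef_pos: [0.4847, -0.3331, 0.0258]
ee_rot: [0.001, 0.869, 0.495, 0.001]
contact_force: [0.4, 1.4, 6.6]
gripper_width: 0.0487
grasp_force: 55.5
```

Emit:
drive_tool(deltas=[{"x": 0,"y": 0,"z": -1.5,"ax": 0,"ay": 0,"az": 0,"gripper": 4.6},{"x": 0,"y": 0,"z": -2.5,"ax": 0,"ay": 0,"az": 0,"gripper": 4.6},{"x": 0,"y": 0,"z": -3.5,"ax": 0,"ay": 0,"az": 0,"gripper": 4.6},{"x": 0,"y": 0,"z": -3.5,"ax": 0,"ay": 0,"az": 0,"gripper": 4.6},{"x": 0,"y": 0,"z": 0,"ax": 0,"ay": 0,"az": 0,"gripper": 4.6}])

```text
clock: 14.63
eef_pos: [0.4861, -0.3346, 0.1426]
ee_rot: [0.006, 0.869, 0.495, 0.002]
contact_force: [1.7, -1.0, -1.0]
gripper_width: 0.0486
grasp_force: 54.7
```

```bash
python3 - <<'E'
from h import *
plan([.4595,-.0992,.135],-6.85)
E
```

```text
n 6 turn 23.8 j6 -0.13 tilt [ 0.0101 -0.0079 -0.9999]
{'x': np.float64(3.15), 'y': np.float64(-2.38), 'z': np.float64(0.09), 'az': np.float64(-3.97)}
{'x': np.float64(3.31), 'y': np.float64(-2.16), 'z': np.float64(0.09), 'az': np.float64(-3.97)}
{'x': np.float64(3.45), 'y': np.float64(-1.93), 'z': np.float64(0.09), 'az': np.float64(-3.97)}
{'x': np.float64(3.57), 'y': np.float64(-1.68), 'z': np.float64(0.09), 'az': np.float64(-3.97)}
{'x': np.float64(3.68), 'y': np.float64(-1.43), 'z': np.float64(0.09), 'az': np.float64(-3.97)}
{'x': np.float64(3.77), 'y': np.float64(-1.17), 'z': np.float64(0.09), 'az': np.float64(-3.97)}
```

Emit:
drive_tool(deltas=[{"x": 3.15,"y": -2.4,"z": 0.1,"ax": 0,"ay": 0,"az": -4,"gripper": 4.6},{"x": 3.3,"y": -2.15,"z": 0.1,"ax": 0,"ay": 0,"az": -4,"gripper": 4.6},{"x": 3.45,"y": -1.95,"z": 0.1,"ax": 0,"ay": 0,"az": -4,"gripper": 4.6},{"x": 3.55,"y": -1.7,"z": 0.1,"ax": 0,"ay": 0,"az": -4,"gripper": 4.6},{"x": 3.7,"y": -1.4,"z": 0.1,"ax": 0,"ay": 0,"az": -4,"gripper": 4.6}])

```text
clock: 15.05
eef_pos: [0.4601, -0.1349, 0.1277]
ee_rot: [-0.0, 0.769, 0.639, -0.0]
contact_force: [0.4, 0.8, -3.7]
gripper_width: 0.049
grasp_force: 54.5
```

Emit:
drive_tool(deltas=[{"x": 3.75,"y": -1.15,"z": 0.1,"ax": 0,"ay": 0,"az": -3.8,"gripper": 4.6},{"x": 0,"y": 0,"z": 0,"ax": 0,"ay": 0,"az": 0,"gripper": 4.6},{"x": 0,"y": 0,"z": 0,"ax": 0,"ay": 0,"az": 0,"gripper": 4.6},{"x": 0,"y": 0,"z": 0,"ax": 0,"ay": 0,"az": 0,"gripper": 4.6},{"x": 0,"y": 0,"z": 0,"ax": 0,"ay": 0,"az": 0,"gripper": 4.6}])

```text
clock: 15.47
eef_pos: [0.4566, -0.0984, 0.1273]
ee_rot: [0.0, 0.749, 0.663, -0.0]
contact_force: [0.6, -0.5, -2.7]
gripper_width: 0.0492
grasp_force: 54.5
```

```bash
python3 - <<'E'
from h import *; import pickle
c=cap("wrist");pickle.dump(c,open("c3.pkl","wb"));cv2.imwrite("pics/w4.png",c["pixels"][:,:,::-1])
s=manip.state();print(s["eef_pos"],s["contact_force"],s["gripper_width"]); plan([.4595,-.0992,.10],-6.85)
E
```

```text
[ 0.45663753 -0.0985807   0.12739059] [-0.60712145 -0.3969673  -2.79009092] 0.04871463693169377
n 1 turn 0.1 j6 -0.16 tilt [-3.e-04 -3.e-04 -1.e+00]
total tool cm [-0.03  0.29  2.74] row [-0.03  0.29  2.74]
```

View pics/w4.png

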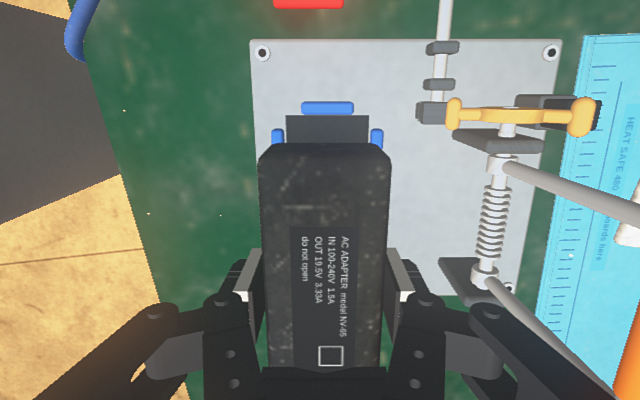

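The view shows the adapter held squarely above the nest, its far end at row ~148, with the blue end stop at (328,107). The bail is cocked back, off to the right.

```bash
python3 - <<'E'
from h import *; import pickle
c=pickle.load(open("c3.pkl","rb")); t=np.array([.4566,-.0986,0])
a=np.radians(-6.85); X=np.array([np.cos(a),np.sin(a),0]);Y=np.array([-np.sin(a),np.cos(a),0])
for p,z in [((258,165),.1316),((391,165),.1316),((265,362),.1316),((380,362),.1316),((325,148),.1316)]:
    w=onz(c,np.array(p,float),z)-t; print(p,"rel TCP jig mm",round(w@X*1000,1),round(w@Y*1000,1))
n=np.array([.4595,-.0992,0])
for p in [(301,102),(353,102),(327,107),(278,136),(377,136)]:
    w=onz(c,np.array(p,float),.024)-n; print(p,"rel nest mm",round(w@X*1000,1),round(w@Y*1000,1))
E
```

```text
(258, 165) rel TCP jig mm -21.5 51.0
(391, 165) rel TCP jig mm 24.9 51.0
(265, 362) rel TCP jig mm -23.4 -33.8
(380, 362) rel TCP jig mm 25.2 -33.8
(325, 148) rel TCP jig mm 1.9 57.0
(301, 102) rel nest mm -15.9 68.3
(353, 102) rel nest mm 16.9 68.3
(327, 107) rel nest mm 0.5 65.2
(278, 136) rel nest mm -31.3 47.0
(377, 136) rel nest mm 33.0 47.0
```

Emit:
drive_tool(deltas=[{"x": -0.03,"y": 0.25,"z": 2.5,"ax": 0,"ay": 0,"az": 0,"gripper": 4.6},{"x": 0,"y": 0,"z": 2.5,"ax": 0,"ay": 0,"az": 0,"gripper": 4.6},{"x": 0,"y": 0,"z": 1.7,"ax": 0,"ay": 0,"az": 0,"gripper": 4.6},{"x": 0,"y": 0,"z": 0,"ax": 0,"ay": 0,"az": 0,"gripper": 4.6},{"x": 0,"y": 0,"z": 0,"ax": 0,"ay": 0,"az": 0,"gripper": 4.6}])

```text
clock: 15.93
eef_pos: [0.4583, -0.0988, 0.0597]
ee_rot: [-0.001, 0.749, 0.663, -0.001]
contact_force: [-0.5, -0.3, -2.4]
gripper_width: 0.0489
grasp_force: 54.3
```

Emit:
drive_tool(deltas=[{"x": 0,"y": 0,"z": 0.7,"ax": 0,"ay": 0,"az": 0,"gripper": 4.6},{"x": 0,"y": 0,"z": 0.7,"ax": 0,"ay": 0,"az": 0,"gripper": 4.6},{"x": 0,"y": 0,"z": 0,"ax": 0,"ay": 0,"az": 0,"gripper": 4.6},{"x": 0,"y": 0,"z": 0,"ax": 0,"ay": 0,"az": 0,"gripper": 4.6}])

```text
clock: 16.27
eef_pos: [0.4591, -0.0981, 0.0467]
ee_rot: [-0.0, 0.748, 0.664, -0.0]
contact_force: [0.1, -0.2, -3.8]
gripper_width: 0.0487
grasp_force: 54.4
```

Emit:
drive_tool(deltas=[{"x": 0,"y": 0,"z": 0.3,"ax": 0,"ay": 0,"az": 0,"gripper": 4.6},{"x": 0,"y": 0,"z": 0.3,"ax": 0,"ay": 0,"az": 0,"gripper": 4.6},{"x": 0,"y": 0,"z": 0.1,"ax": 0,"ay": 0,"az": 0,"gripper": 4.6},{"x": 0,"y": 0,"z": 0,"ax": 0,"ay": 0,"az": 0,"gripper": 4.6}])

```text
clock: 16.6
eef_pos: [0.4592, -0.098, 0.0399]
ee_rot: [0.0, 0.748, 0.664, 0.0]
contact_force: [-1.3, 0.8, -1.5]
gripper_width: 0.0489
grasp_force: 54.6
```

Emit:
drive_tool(deltas=[{"x": 0,"y": 0,"z": 0.05,"ax": 0,"ay": 0,"az": 0,"gripper": 6.5},{"x": 0,"y": 0,"z": 0,"ax": 0,"ay": 0,"az": 0,"gripper": 6.5},{"x": 0,"y": 0,"z": 0,"ax": 0,"ay": 0,"az": 0,"gripper": 6.5},{"x": 0,"y": 0,"z": -1,"ax": 0,"ay": 0,"az": 0,"gripper": 6.5},{"x": 0,"y": 0,"z": -3,"ax": 0,"ay": 0,"az": 0,"gripper": 6.5}])

```text
clock: 17.02
eef_pos: [0.4565, -0.0973, 0.0755]
ee_rot: [-0.004, 0.748, 0.664, -0.002]
contact_force: [0.2, -0.7, -1.2]
gripper_width: 0.0648
grasp_force: 0.0
```

Emit:
drive_tool(deltas=[{"x": 0,"y": 0,"z": -4,"ax": 0,"ay": 0,"az": 0,"gripper": 6.5},{"x": 0,"y": 0,"z": -4,"ax": 0,"ay": 0,"az": 0,"gripper": 6.5},{"x": 0,"y": 0,"z": -4,"ax": 0,"ay": 0,"az": 0,"gripper": 0},{"x": 0,"y": 0,"z": -3,"ax": 0,"ay": 0,"az": 0,"gripper": 0},{"x": 0,"y": 0,"z": 0,"ax": 0,"ay": 0,"az": 0,"gripper": 0}])

```text
clock: 17.43
eef_pos: [0.461, -0.0986, 0.2385]
ee_rot: [0.006, 0.748, 0.664, 0.004]
contact_force: [1.3, -1.0, 1.9]
gripper_width: 0.0294
grasp_force: 0.0
```

Emit:
drive_tool(deltas=[{"x": 0,"y": 0,"z": 0,"ax": 0,"ay": 0,"az": 0,"gripper": 0},{"x": 0,"y": 0,"z": 0,"ax": 0,"ay": 0,"az": 0,"gripper": 0}])

```text
clock: 17.6
eef_pos: [0.4589, -0.098, 0.2289]
ee_rot: [-0.0, 0.748, 0.664, -0.0]
contact_force: [0.1, 0.1, -1.0]
gripper_width: 0.004
grasp_force: 0.0
```

```bash
python3 - <<'E'
from h import *; import pickle
c=cap("wrist");pickle.dump(c,open("c4.pkl","wb"));cv2.imwrite("pics/w5.png",c["pixels"][:,:,::-1])
for a,r,_ in blobs(c,(0,150,120),(5,255,255),(250,0,420,120),100): print(a,r,onz(c,np.array(r[0]),.055))
plan([.465,.033,.09])
E
```

```text
1660.5 ((311.0, 18.5), (37.0, 46.0), 90.0) [0.46547426 0.02966594 0.055     ]
n 5 turn 0 j6 -0.16 tilt [-2.e-03  6.e-04 -1.e+00]
total tool cm [13.07 -0.9  13.79] row [ 2.61 -0.18  2.76]
```

View pics/w5.png

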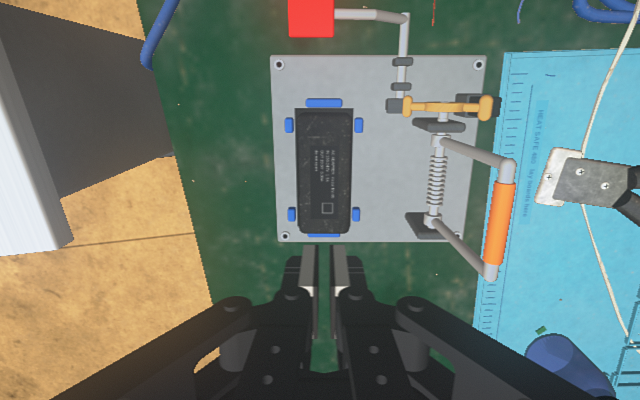

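The adapter lies flat between all the blue stops, at (323,170). The bail is still cocked, with its grip at (500,225), and the red paddle is at (311,18). Next I'll press the paddle with the fingers closed.

Emit:
drive_tool(deltas=[{"x": 3.3,"y": -0.25,"z": 2,"ax": 0,"ay": 0,"az": 0,"gripper": 0},{"x": 3.3,"y": -0.2,"z": 2,"ax": 0,"ay": 0,"az": 0,"gripper": 0},{"x": 3.3,"y": -0.25,"z": 2.5,"ax": 0,"ay": 0,"az": 0,"gripper": 0},{"x": 3.3,"y": -0.2,"z": 3.5,"ax": 0,"ay": 0,"az": 0,"gripper": 0},{"x": 0,"y": 0,"z": 3.5,"ax": 0,"ay": 0,"az": 0,"gripper": 0}])

```text
clock: 18.07
eef_pos: [0.465, 0.0339, 0.0969]
ee_rot: [-0.001, 0.747, 0.665, 0.001]
contact_force: [0.7, 0.3, -0.2]
gripper_width: -0.0001
grasp_force: 0.0
```

Emit:
drive_tool(deltas=[{"x": 0,"y": 0,"z": 0.7,"ax": 0,"ay": 0,"az": 0,"gripper": 0},{"x": 0,"y": 0,"z": 0.3,"ax": 0,"ay": 0,"az": 0,"gripper": 0},{"x": 0,"y": 0,"z": 0,"ax": 0,"ay": 0,"az": 0,"gripper": 0}])

```text
clock: 18.32
eef_pos: [0.4651, 0.0291, 0.0883]
ee_rot: [-0.001, 0.748, 0.663, -0.001]
contact_force: [-0.2, -0.5, -0.2]
gripper_width: -0.0
grasp_force: 0.0
```

Emit:
drive_tool(deltas=[{"x": 0,"y": 0,"z": 0.4,"ax": 0,"ay": 0,"az": 0,"gripper": 0},{"x": 0,"y": 0,"z": 0.4,"ax": 0,"ay": 0,"az": 0,"gripper": 0},{"x": 0,"y": 0,"z": 0,"ax": 0,"ay": 0,"az": 0,"gripper": 0}])

```text
clock: 18.57
eef_pos: [0.4661, 0.0291, 0.0816]
ee_rot: [0.001, 0.748, 0.663, 0.001]
contact_force: [0.4, -0.1, -0.3]
gripper_width: 0.0001
grasp_force: 0.0
```

Emit:
drive_tool(deltas=[{"x": 0.4,"y": -0.1,"z": 0.5,"ax": 0,"ay": 0,"az": 0,"gripper": 0},{"x": 0,"y": 0,"z": 0.4,"ax": 0,"ay": 0,"az": 0,"gripper": 0},{"x": 0,"y": 0,"z": 0.4,"ax": 0,"ay": 0,"az": 0,"gripper": 0},{"x": 0,"y": 0,"z": 0,"ax": 0,"ay": 0,"az": 0,"gripper": 0}])

```text
clock: 18.9
eef_pos: [0.4648, 0.0338, 0.0669]
ee_rot: [-0.0, 0.748, 0.664, -0.0]
contact_force: [0.4, -0.3, 1.6]
gripper_width: 0.0001
grasp_force: 0.6
```

Emit:
drive_tool(deltas=[{"x": 0,"y": 0,"z": 0.4,"ax": 0,"ay": 0,"az": 0,"gripper": 0},{"x": 0,"y": 0,"z": 0.4,"ax": 0,"ay": 0,"az": 0,"gripper": 0},{"x": 0,"y": 0,"z": 0,"ax": 0,"ay": 0,"az": 0,"gripper": 0}])

```text
clock: 19.15
eef_pos: [0.4645, 0.0339, 0.0588]
ee_rot: [-0.001, 0.748, 0.664, -0.001]
contact_force: [-1.4, 0.7, 1.2]
gripper_width: 0.0001
grasp_force: 1.3
```

Emit:
drive_tool(deltas=[{"x": 0,"y": 0,"z": 0.3,"ax": 0,"ay": 0,"az": 0,"gripper": 0},{"x": 0,"y": 0,"z": 0,"ax": 0,"ay": 0,"az": 0,"gripper": 0},{"x": 0,"y": 0,"z": 0,"ax": 0,"ay": 0,"az": 0,"gripper": 0}])

```text
clock: 19.4
eef_pos: [0.4649, 0.0338, 0.0566]
ee_rot: [-0.0, 0.748, 0.664, -0.0]
contact_force: [-3.2, 1.5, 3.9]
gripper_width: -0.0005
grasp_force: 1.7
```

```bash
python3 - <<'E'
from h import *
c=cap("top")
for a,r,_ in blobs(c,(7,140,120),(20,255,255),(235,180,310,270),8): print(a,r[0],onz(c,np.array(r[0]),.05))
E
```

```text
79.0 (263.5077209472656, 246.43849182128906) [ 0.45721985 -0.09844452  0.05      ]
18.0 (245.20619201660156, 209.53610229492188) [ 0.5608664  -0.04412767  0.05      ]
```

The bail has snapped down over the nest. Lift off and check.

Emit:
drive_tool(deltas=[{"x": 0,"y": 0,"z": -1,"ax": 0,"ay": 0,"az": 0,"gripper": 0},{"x": 0,"y": 0,"z": -3,"ax": 0,"ay": 0,"az": 0,"gripper": 0},{"x": 0,"y": 0,"z": -4,"ax": 0,"ay": 0,"az": 0,"gripper": 0},{"x": -2,"y": 0,"z": -4,"ax": 0,"ay": 0,"az": 0,"gripper": 0},{"x": -4,"y": 0,"z": -4,"ax": 0,"ay": 0,"az": 0,"gripper": 0}])

```text
clock: 19.87
eef_pos: [0.4601, -0.0131, 0.2076]
ee_rot: [0.001, 0.747, 0.665, 0.002]
contact_force: [0.5, -0.9, 0.5]
gripper_width: 0.0002
grasp_force: 0.0
```

Emit:
drive_tool(deltas=[{"x": -4,"y": 0,"z": -3,"ax": 0,"ay": 0,"az": 0,"gripper": 0},{"x": 0,"y": 0,"z": 0,"ax": 0,"ay": 0,"az": 0,"gripper": 0},{"x": 0,"y": 0,"z": 0,"ax": 0,"ay": 0,"az": 0,"gripper": 0}])

```text
clock: 20.12
eef_pos: [0.4562, -0.0485, 0.2311]
ee_rot: [0.002, 0.749, 0.662, 0.002]
contact_force: [0.1, 0.2, -0.8]
gripper_width: 0.0
grasp_force: 0.0
```

```bash
python3 - <<'E'
from h import *
c=cap("wrist");cv2.imwrite("pics/w6.png",c["pixels"][:,:,::-1]);print(manip.state()["contact_force"])
E
```

```text
[-0.45762212  0.50197232 -0.2398548 ]
```

View pics/w6.png

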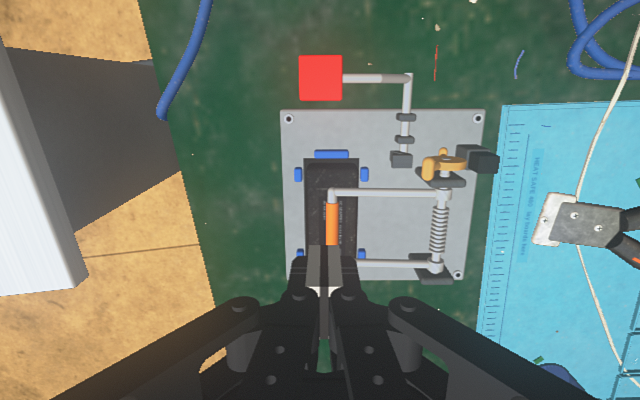

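The bail's orange bar, at (332,225), lies on the adapter in the nest. The robot is clear of everything.

```bash
python3 -c "
from station import manip
print(manip.close_job())"
```

```text
the job is handed in; nothing more can be done
None
```

The adapter is clamped in the nest under the sprung-down bail, the mug, jar and tape roll were not touched, and the job was handed in at about 20 s; the bail did touch its rubber stop, at about 10 N beyond the spring against the 16 N limit.

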